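Find the glue-block plate that fits the tilted carving head

TASK

The carving head on the bench is clamped with its face sloping and carries a long and a short dowel pin. Find out by trying them on which of the three glue-block plates drops over both pins, and leave that one fully home, flush on the face. Plates that do not go on must end lying flat on the bench, block up; leave the mallet, gouge and glue bottle where they are.

Things in the scene. Friction and masses are not known exactly. Their poses are not given: they have to be found in the camera images.
- platen: steel face plate, 84 (x) by 166 (y) by 14 mm, of the carving head: a grey fork bolted to the bench; nothing of it moves. The face slopes 30 degrees. Origin: on the face, 128 mm above the bench, where the centre of a seated plate comes; z square out of the face (leaning 30 degrees from vertical, to the robot's side), y level along the face, x up the slope.
- long_pin (a point): foot of the long pin, on the face at y = +52 mm of platen (axes as there): 12 mm thick, 18 mm high, the tip chamfered by 2 mm; fixed
- sockets (a point): middle one of three sockets on the face, at y = -38, -48 and -58 mm of platen. The short pin (8 mm thick, 13 mm high, 2 mm chamfer) is screwed into one of them, a different one from start to start, not reported; flush screws close the others. A plate that does not fit goes over the long pin but stops on the short one, its underside 13 mm off the face; one that fits goes down flush.
- plate_a: mounting plate flat on the bench, one of three alike: aluminium, 60 (x) by 140 (y) by 10 mm thick, wooden glue block on its middle. Two through holes at x = 0: 14 mm wide at y = +52 mm (for the long pin), 11 mm wide at y = -38 mm (for the short pin). 0.2 to 0.4 kg. Origin: centre of the underside, z up; seated, its origin and axes coincide with platen's.
- plate_b: mounting plate flat on the bench, one of three alike: aluminium, 60 (x) by 140 (y) by 10 mm thick, wooden glue block on its middle. Two through holes at x = 0: 14 mm wide at y = +52 mm (for the long pin), 11 mm wide at y = -48 mm (for the short pin). 0.2 to 0.4 kg. Origin: centre of the underside, z up; seated, its origin and axes coincide with platen's.
- plate_c: mounting plate flat on the bench, one of three alike: aluminium, 60 (x) by 140 (y) by 10 mm thick, wooden glue block on its middle. Two through holes at x = 0: 14 mm wide at y = +52 mm (for the long pin), 11 mm wide at y = -58 mm (for the short pin). 0.2 to 0.4 kg. Origin: centre of the underside, z up; seated, its origin and axes coincide with platen's.
- block_a (a point): middle of the glue block of plate_a, 40 mm above the plate's underside: wood, 50 mm in the plate's x, 36 mm in its y, its top 55 mm above the underside. Pinch it across the plate's y, finger tips at least 10 mm above the plate: the long pin stands 8 mm out of a seated plate.
- block_b (a point): middle of the glue block of plate_b, 40 mm above the plate's underside: wood, 50 mm in the plate's x, 36 mm in its y, its top 55 mm above the underside. Pinch it across the plate's y, finger tips at least 10 mm above the plate: the long pin stands 8 mm out of a seated plate.
- block_c (a point): middle of the glue block of plate_c, 40 mm above the plate's underside: wood, 50 mm in the plate's x, 36 mm in its y, its top 55 mm above the underside. Pinch it across the plate's y, finger tips at least 10 mm above the plate: the long pin stands 8 mm out of a seated plate.
- mallet: bystander: turned wooden carver's mallet standing on its head, 108 mm across, 248 mm high; origin under its centre
- gouge: bystander: carving gouge lying on the bench, 260 mm long along its x (blade to +x), 21 mm high; origin on the bench at the ferrule, about the middle
- glue_bottle: bystander: white bottle, 60 mm across, 160 mm high; origin under its centre
Not all that is in view belongs to the job. What is shaped like the plate_a but purple is not meant.

How it is judged (in metres and radians):
On the way, in this order (a step that is already met when the one before it is completed fails the run):
1. a plate is lifted off the bench (height (world z) of any of plate_a, plate_b, plate_c above 0.05 m), for 0.1 s.
2. a plate is held to the sloping face, its large hole over the long pin (((distance between plate_a and platen below 0.018 m and angle between the z axis of plate_a and the z axis of platen, either way round below 0.2 rad) or (distance between plate_b and platen below 0.018 m and angle between the z axis of plate_b and the z axis of platen, either way round below 0.2 rad) or (distance between plate_c and platen below 0.018 m and angle between the z axis of plate_c and the z axis of platen, either way round below 0.2 rad))), for 0.1 s.
At the end, for the whole second after the job is handed in: one plate sits over both pins, flush on the sloping face (within 2.5 mm of the face, 4 mm of its place, 2 degrees square) and at rest; the other two lie flat on the bench, block up, at rest ((((distance between plate_a and platen below 0.004 m and z of plate_a in the frame of platen below 0.0025 m and angle between the z axis of plate_a and the z axis of platen, either way round below 0.035 rad and angle between the y axis of plate_a and the y axis of platen, either way round below 0.05 rad and linear speed of plate_a below 0.01 m/s) and (height (world z) of plate_b between -0.006 and 0.006 m and angle between plate_b's own z axis and vertical below 0.08 rad and linear speed of plate_b below 0.01 m/s) and (height (world z) of plate_c between -0.006 and 0.006 m and angle between plate_c's own z axis and vertical below 0.08 rad and linear speed of plate_c below 0.01 m/s)) or ((distance between plate_b and platen below 0.004 m and z of plate_b in the frame of platen below 0.0025 m and angle between the z axis of plate_b and the z axis of platen, either way round below 0.035 rad and angle between the y axis of plate_b and the y axis of platen, either way round below 0.05 rad and linear speed of plate_b below 0.01 m/s) and (height (world z) of plate_a between -0.006 and 0.006 m and angle between plate_a's own z axis and vertical below 0.08 rad and linear speed of plate_a below 0.01 m/s) and (height (world z) of plate_c between -0.006 and 0.006 m and angle between plate_c's own z axis and vertical below 0.08 rad and linear speed of plate_c below 0.01 m/s)) or ((distance between plate_c and platen below 0.004 m and z of plate_c in the frame of platen below 0.0025 m and angle between the z axis of plate_c and the z axis of platen, either way round below 0.035 rad and angle between the y axis of plate_c and the y axis of platen, either way round below 0.05 rad and linear speed of plate_c below 0.01 m/s) and (height (world z) of plate_a between -0.006 and 0.006 m and angle between plate_a's own z axis and vertical below 0.08 rad and linear speed of plate_a below 0.01 m/s) and (height (world z) of plate_b between -0.006 and 0.006 m and angle between plate_b's own z axis and vertical below 0.08 rad and linear speed of plate_b below 0.01 m/s)))); the robot touches nothing.
It fails at once if the mallet is pushed more than 30 mm or tipped over (distance of mallet from where it was at the start of the episode above 0.03 m or angle between mallet's own z axis and vertical above 0.4 rad).
It fails at once if the gouge is pushed more than 30 mm (distance of gouge from where it was at the start of the episode above 0.03 m).
It fails at once if the glue bottle is pushed more than 30 mm or tipped over (distance of glue_bottle from where it was at the start of the episode above 0.03 m or angle between glue_bottle's own z axis and vertical above 0.4 rad).
It also fails if it takes over 72 s, if anything falls off the work surface, if the arm or the gripper's body presses on something with over 40 N, if the wrist force passes 120 N, or if a joint passes its speed limit or range.

ROBOT

A 6-joint arm with a two-finger parallel gripper is mounted at the origin on the work surface. World frame = base frame: x ahead of the robot, y to its left, z up, the work surface at z = 0. Lengths are in mm, angles in rad, forces in N, time in s.
With the tool pointing down it reaches from about 350 to 775 mm from the base axis. Payload 7.3 kg.
Tool frame: the origin (TCP) lies at the very end of the fingers, on their centre line; the grasp point (between the pads) lies 19 mm behind it; z points along the fingers, y is the line along which they close (so a half turn about z gives the same grasp; the last joint's range is limited). The gripper opens to 92 mm and grips with 3 to 60 N. Pads are 19 mm wide; open, the fingers measure 130 mm over their backs; the gripper's body (75 mm by 190 mm) begins 47 mm behind the grasp point.
Start: joints at [-1.284, 0.342, 1.524, -0, 1.275, -0.146], TCP at [220.216, -476.602, 226.741] pointing down, gripper open.
Joint ranges: [-2.53, 2.53], [-0.77, 2.02], [0.04, 2.7], [-1, 4.14], [0.28, 2.66], [-3.11, 3.11]. Speed limits (rad/s): [2.57, 2.57, 3.14, 3.14, 3.14, 3.14].

INTERFACE

Orientations are given as [roll, pitch, yaw] about the fixed x, y, z axes, in that order (R = Rz(yaw) Ry(pitch) Rx(roll)).
In Python, from plant import get_obs, capture, close_job gives the robot as it stands. The module is installed in compiled form; this text tells all that it offers.
- The arm moves only by the shell command python3 -m handwheel 'ROWS'. ROWS is JSON, a list of rows, each a list of 3 entries, a list of its own where there are three numbers: the turn, a rotation vector about the tool's x, y, z in degrees, then the shift along the tool's x, y, z in m, then the opening, from 0 (shut) to 1 (fully open). A call has 1 to 12 rows; each row is the pose to reach, as a shift and turn from the pose commanded when the call began, along the tool's axes at that moment; what a row does not reach only later rows make up. A row lasts 1/10 s, in which the tool goes at most 50 mm and 8.59 degrees, less where a joint would pass 70% of its speed; a pose out of reach is approached as far as the arm can. A call with a gripper value outside its range is refused whole. The fingers move at their own pace and stop on an object; the grip force is fixed at half the most. Time passes only in rows, so rows that repeat a pose let the fingers close. It gives the time, the measured TCP pose, the force, the opening and the grip force at its end, in the units of the state.
- get_obs(): the state, without advancing time (a new reading comes with each control period).
- capture(name): name is "scene" or "side" or "wrist"; returns a dict with "image" (480x640x3 uint8, red, green, blue), "depth" (480x640 float32, mm along the optical axis (not along the pixel's ray), 0 where there is no reading), "fx", "fy", "cx", "cy" (pixels), "camera_from_world" (4x4, takes a point from world to camera coordinates). Camera axes: x right, y down, z forward; pixel columns grow to the right and rows downward; lengths in mm; the calibration is good to about 2 mm. A picture is of the moment at which its call begins.
- close_job(): hands the job in; it is judged then, once.
The state is a dict: "time": time; "joint_positions": joint angles; "dq": joint speeds; "tau": joint torques, N m; "tool_pos": TCP position; "tcp_rot": TCP orientation; "contact_force": force on the tool from outside, world axes, zero at the start; "moment": the same for the moment, N m; "grip_width": finger opening in mm; "finger_force": force on a finger pad.
Only numpy, scipy, OpenCV 4.12 (cv2) and the standard library are available. Lean on these libraries where they do the work, as an engineer would, in place of code of your own. Each camera call takes 0.05 s, during which the arm holds its last target. There are 200 camera calls.

## Working session

There is one attempt and no reset: what is moved stays moved. The work goes in short steps, Python scripts to look and compute and a shell command to move; the robot and the scene stay as the last step left them, time stands still between calls to the robot, and variables do not carry over. Pictures are saved under pics/ and viewed, at most 10 in all, crops included, and the job is handed in when it is done.

```bash
mkdir -p pics; ls; python3 - <<'E'
from plant import *
import cv2,numpy as np
for n in("scene","side"):
    c=capture(n); cv2.imwrite(f"pics/{n}0.png",c["image"][:,:,::-1]); np.savez(f"{n}0.npz",**c)
    T=c["camera_from_world"]; print(n,c["fx"],c["cx"],c["cy"],np.round(np.linalg.inv(T),3).tolist())
print(get_obs())
E
```

```text
pics
scene 518.5044647676258 320.85037710689494 235.78738792877542 [[0.291, 0.821, -0.491, 1205.676], [0.957, -0.252, 0.144, -258.064], [-0.005, -0.512, -0.859, 1311.762], [0.0, 0.0, 0.0, 1.0]]
side 476.3351966682372 326.1386403138838 234.87394536599697 [[-0.997, -0.039, 0.06, 409.619], [-0.071, 0.651, -0.756, 966.939], [-0.009, -0.758, -0.652, 980.095], [0.0, 0.0, 0.0, 1.0]]
{'time': 0.1, 'joint_positions': array([-1.28401053e+00,  3.42660759e-01,  1.52490576e+00,  2.41665768e-06,
        1.27545929e+00, -1.45975317e-01]), 'dq': array([ 0.00144446, -0.00145384, -0.0032446 ,  0.00019598, -0.00075488,
       -0.00145583]), 'tau': array([ 1.96945803e-03, -4.32005596e+01, -2.44693422e+01,  7.20109977e-02,
        5.26229572e-02, -5.52396511e-05]), 'tool_pos': array([ 220.09950006, -476.22265762,  226.11597504]), 'tcp_rot': array([-3.14017508e+00, -2.10748608e-04,  4.32760262e-01]), 'contact_force': array([ 0.16767593,  0.12932564, -0.98539445]), 'moment': array([-0.00281138, -0.01670756, -0.03075928]), 'finger_force': 0.0, 'grip_width': 91.80255926493602}
```

View pics/scene0.png

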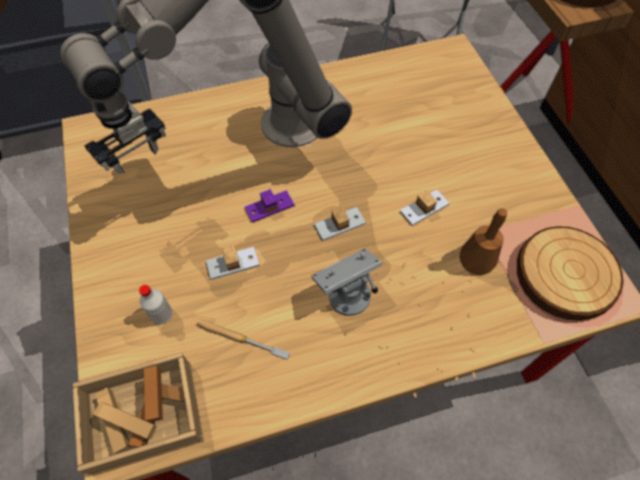

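View pics/side0.png

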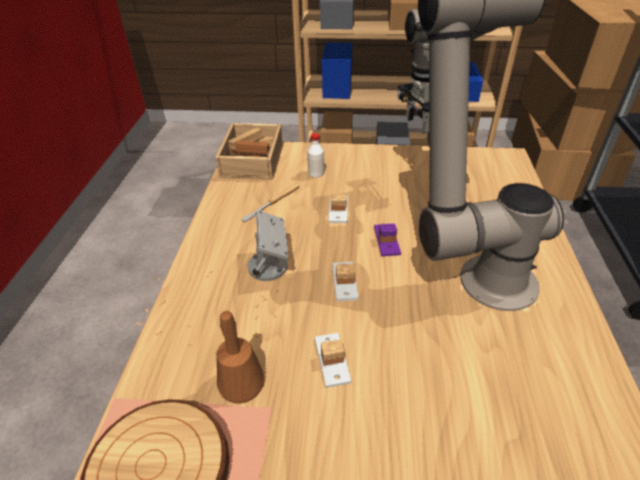

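The scene view shows the plates at about (232,262), (340,222) and (425,206), and the purple decoy at (270,205). The platen is at (348,272), the bottle at (155,305), the gouge at (240,340) and the mallet at (483,250). In the side view the platen is at (270,238).

```bash
cat > h.py <<'E'
import numpy as np,cv2
def load(n): return dict(np.load(n))
def cloud(c):
    v,u=np.mgrid[0:480,0:640]; d=c["depth"]
    P=np.stack([(u-c["cx"])/c["fx"]*d,(v-c["cy"])/c["fy"]*d,d],-1)
    W=np.linalg.inv(c["camera_from_world"]); return P@W[:3,:3].T+W[:3,3]
def ray(c,u,v,p0,n):   # pixel -> point on the plane (p0,n)
    W=np.linalg.inv(c["camera_from_world"]); r=W[:3,:3]@np.array([(u-c["cx"])/c["fx"],(v-c["cy"])/c["fy"],1.])
    o=W[:3,3]; return o+r*((np.array(p0)-o)@n)/(r@n)
def proj(c,p):
    q=c["camera_from_world"]@np.append(p,1); return q[0]/q[2]*c["fx"]+c["cx"],q[1]/q[2]*c["fy"]+c["cy"]
E
python3 - <<'E'
from h import *
Z=np.array([0,0,1.])
for n,ws in(("scene",((232,262),(340,222),(425,206))),("side",((339,212),(346,280),(333,358)))):
    c=load(n+"0.npz"); X=cloud(c); im=c["image"].astype(int)
    hsv=cv2.cvtColor(c["image"],cv2.COLOR_RGB2HSV)
    print(n,"bench z",np.median(X[...,2][(c["depth"]>0)&(abs(X[...,2])<15)]))
    for i,(u,v) in enumerate(ws):
        m=np.zeros((480,640),np.uint8); m[v-35:v+35,u-40:u+40]=1
        g=(m>0)&(hsv[...,1]<60)&(hsv[...,2]>110)
        k,l,s,cen=cv2.connectedComponentsWithStats(g.astype(np.uint8)); j=[q+1 for q in np.argsort(-s[1:,4])[:3] if s[q+1,4]>15]
        g=np.isin(l,j)
        zz=X[...,2][g]; pts=np.array([ray(c,a,b,(0,0,10),Z)[:2] for b,a in np.argwhere(g)],np.float32)
        print(i,g.sum(),"z",np.round(np.percentile(zz,[10,50,90]),1),"rect",cv2.minAreaRect(pts), s[j,4])
        b=(m>0)&(X[...,2]>48)&(X[...,2]<62)&(hsv[...,1]>60); print("  blocktop",b.sum(),np.round(X[b].mean(0),1))
    u,v=(348,272) if n=="scene" else (270,238)
    m=np.zeros((480,640),bool); m[v-35:v+40,u-50:u+45]=1
    g=m&(hsv[...,1]<60)&(X[...,2]>95)&(X[...,2]<165)&(c["depth"]>0)
    Q=X[g]; 
    for _ in range(4):
        ce=Q.mean(0); w,V=np.linalg.eigh(np.cov((Q-ce).T)); nn=V[:,0]*np.sign(V[2,0]); Q=Q[abs((Q-ce)@nn)<4]
    print("platen",len(Q),ce,"n",nn,np.degrees(np.arccos(nn[2])),"yax",V[:,2])
    # refine: pixels in colour mask, intersect with plane
    print(" rect in-plane")
    e2=np.cross(Z,nn);e2/=np.linalg.norm(e2);e1=np.cross(e2,nn)
    q=np.stack([(Q-ce)@e1,(Q-ce)@e2],1).astype(np.float32); r=cv2.minAreaRect(q); print(r, ce+r[0][0]*e1+r[0][1]*e2,e2)
c=load("scene0.npz");im=c["image"][:,:,::-1]
def crop(c,u,v,w,h,k=6): return cv2.resize(c["image"][v-h:v+h,u-w:u+w,::-1],None,fx=k,fy=k,interpolation=cv2.INTER_CUBIC)
A=np.vstack([np.hstack([crop(c,232,262,32,22),crop(c,340,222,32,22)]),np.hstack([crop(c,425,206,32,22),crop(c,348,272,40,22)[:, :384] if 0 else crop(c,348,270,32,22)])])
cv2.imwrite("pics/crop1.png",A)
E
```

```text
scene bench z 0.04837576824752432
0 706 z [ 4.4  9.2 13.4] rect ((472.0767822265625, -305.673583984375), (64.80242156982422, 142.60336303710938), 1.5148236751556396) [706]
  blocktop 214 [ 472.9 -305.9   54.9]
1 668 z [  4.6  10.2 117.2] rect ((490.5850830078125, 34.48383331298828), (173.76535034179688, 143.29586791992188), 8.307995796203613) [558 110]
  blocktop 186 [435.9  25.8  55. ]
2 558 z [ 3.4  9.3 13.2] rect ((455.9219970703125, 289.28125), (63.72339630126953, 144.95285034179688), 15.554526329040527) [558]
  blocktop 181 [455.6 287.7  54.8]
platen 530 [634.58314683 -31.67797047 123.45910926] n [-0.35190057 -0.07932561  0.93267006] 21.14507152005972 yax [-0.19141892  0.98144395  0.01125072]
 rect in-plane
((-10.788990020751953, -2.1034698486328125), (81.55635070800781, 165.65969848632812), 0.05977696180343628) [643.93684289 -27.41320452 127.35102812] [ 0.21990263 -0.97552183  0.        ]
side bench z -0.2887362056283109
0 234 z [ 3.2  8.3 11.9] rect ((467.702880859375, -273.0292663574219), (59.663692474365234, 101.75054168701172), 3.42501163482666) [234]
  blocktop 124 [ 468.7 -300.2   54. ]
1 442 z [ 3.9  9.  11.6] rect ((433.1297607421875, 34.52764129638672), (60.475337982177734, 147.3451385498047), 7.981492042541504) [442]
  blocktop 185 [432.   33.   54.5]
2 798 z [ 5.4  9.4 12.1] rect ((452.599609375, 295.203857421875), (61.11140823364258, 145.21568298339844), 15.778901100158691) [798]
  blocktop 292 [451.8 295.2  54.7]
platen 886 [636.9206328  -18.43033985 127.84339334] n [-0.47647217 -0.10088017  0.87338277] 29.145848961055613 yax [-0.24011988  0.97055939 -0.01889233]
 rect in-plane
((0.4357566833496094, 6.177207946777344), (84.14590454101562, 172.08309936523438), 0.43042731285095215) [637.82779843 -24.55241396 127.63116483] [ 0.2071315  -0.97831311  0.        ]
```

View pics/crop1.png

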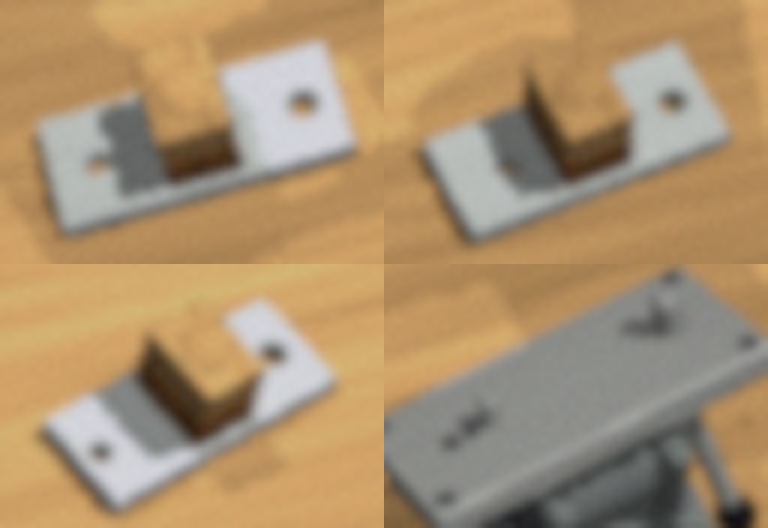

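Each plate's large hole is at its right (+y) end. In image pixels the holes are near (216,267)/(250,257), (329,228)/(356,217) and (410,215)/(438,199). The long pin is on the right of the platen near (361,257), and the short-pin area is near (330,275).

```bash
cat >> h.py <<'E'
from scipy.spatial.transform import Rotation as Ro
def delta(p,R,show=True):
    from plant import get_obs
    o=get_obs(); R0=Ro.from_euler("xyz",o["tcp_rot"]); s=R0.inv().apply(np.array(p)-o["tool_pos"])/1000; t=np.degrees((R0.inv()*R).as_rotvec())
    if show: print("turn",np.round(t,2).tolist(),"shift",np.round(s,4).tolist())
    return t,s
E
python3 - <<'E'
from h import *
c=load("scene0.npz");Z=np.array([0,0,1.])
for (cx,cy),yaw,hs in (((469.9,-303),1.5,((216.2,267),(250.3,256.7))),((434,33),8.1,((328.7,228.3),(356,216.7))),((454.3,292),15.7,((409.7,215),(438.3,198.7)))):
    a=np.radians(yaw);y=np.array([-np.sin(a),np.cos(a)]);p=[ray(c,*h,(0,0,9),Z)[:2] for h in hs]
    print(np.round(p,1).tolist(),[float(np.round((q-[cx,cy])@y,1)) for q in p],np.linalg.norm(p[0]-p[1]),np.degrees(np.arctan2(*(p[1]-p[0])[::-1]))-90)
delta([450,-60,430],Ro.from_euler("xyz",[np.pi,0,np.radians(12.4)]))
E
python3 -m handwheel '[[[0,0,2],[0.04,-0.03,-0.03],1],[[0,0,4],[0.075,-0.055,-0.05],1],[[0,0,6],[0.11,-0.08,-0.08],1],[[0,0,8],[0.145,-0.105,-0.1],1],[[0,0,10],[0.18,-0.13,-0.12],1],[[0,0,12.4],[0.215,-0.155,-0.14],1],[[0,0,12.4],[0.25,-0.18,-0.16],1],[[0,0,12.4],[0.285,-0.21,-0.18],1],[[0,0,12.4],[0.32,-0.24,-0.2],1],[[0,0,12.4],[0.355,-0.265,-0.204],1],[[0,0,12.4],[0.383,-0.281,-0.204],1],[[0,0,12.4],[0.383,-0.281,-0.204],1]]'
python3 - <<'E'
from plant import *
from h import *
c=capture("wrist");np.savez("w1.npz",**c);cv2.imwrite("pics/w1.png",c["image"][:,:,::-1]);print(get_obs()["tool_pos"],get_obs()["tcp_rot"]);print(np.linalg.inv(c["camera_from_world"]).round(2))
E
```

```text
[[472.9, -351.7], [468.9, -252.1]] [-48.8, 50.9] 99.70911075800535 2.32645647895815
[[443.7, -9.5], [428.8, 80.6]] [-43.5, 47.8] 91.33267845331453 9.385237863001805
[[470.3, 236.1], [440.7, 341.6]] [-58.2, 51.4] 109.54837027062165 15.670730467368656
turn [-0.08, -0.0, 12.4] shift [0.3833, -0.2817, -0.2034]
time: 1.3
tool_pos: [451.3, -57.9, 430.2]
tcp_rot: [-3.14, 0.0, 0.221]
contact_force: [0.2, -0.5, -0.8]
grip_width: 92.0
finger_force: 0.0
[450.46942269 -59.4146249  430.10529502] [-3.14104707e+00  1.18463195e-03  2.20039973e-01]
[[ 2.2000e-01 -9.3000e-01 -2.9000e-01  5.2910e+02]
 [-9.8000e-01 -2.1000e-01 -7.0000e-02 -3.9550e+01]
 [-0.0000e+00  3.0000e-01 -9.5000e-01  5.8779e+02]
 [ 0.0000e+00  0.0000e+00  0.0000e+00  1.0000e+00]]
```

View pics/w1.png

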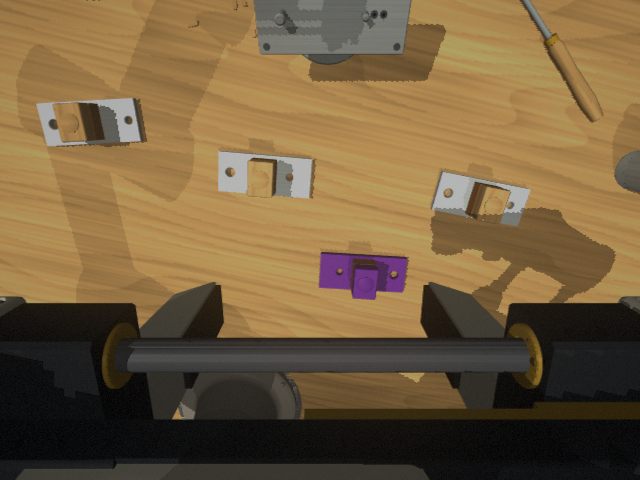

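From the crops, hole spacing identifies plate b at y≈-303 (100 mm), a at y≈33 (90 mm) and c at y≈292 (110 mm). The wrist view shows the long pin at (280,18). The short pin is at (365,16), with two flush screws outboard at (374,14) and (383,14), so it seems to be in the -38 socket and plate_a should be tried first. Next I take a closer view of the platen.

```bash

python3 -m handwheel '[[[0,0,0],[0.04,0,-0.0],1],[[0,0,0],[0.08,0,0.01],1],[[0,0,0],[0.12,0,0.02],1],[[0,0,0],[0.15,0,0.03],1],[[0,0,0],[0.15,0,0.03],1],[[0,0,0],[0.15,0,0.03],1]]'
python3 - <<'E'
from plant import *
from h import *
c=capture("wrist");np.savez("w2.npz",**c);cv2.imwrite("pics/w2.png",c["image"][:,:,::-1])
E
```

```text
time: 1.95
tool_pos: [596.2, -29.8, 399.7]
tcp_rot: [-3.141, 0.003, 0.215]
contact_force: [-0.2, 0.7, 1.0]
grip_width: 91.6
finger_force: 0.0
```

View pics/w2.png

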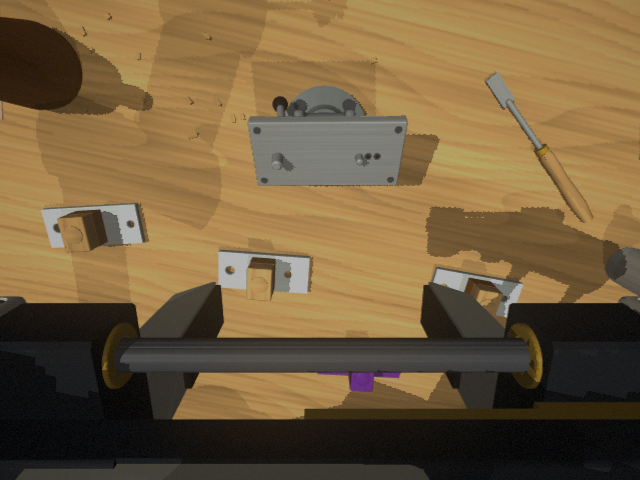

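The platen is whole in view: corner screws at (257,130), (397,127), (264,180) and (390,180), long pin at (277,160), short pin at (360,160), flush screws at (368,156) and (377,156). Plate a's holes are at (230,270) and (288,274).

```bash
python3 - <<'E'
from h import *
c=load("w2.npz");X=cloud(c);hsv=cv2.cvtColor(c["image"],cv2.COLOR_RGB2HSV);g=cv2.cvtColor(c["image"],cv2.COLOR_RGB2GRAY);Z=np.array([0,0,1.])
m=np.zeros((480,640),bool);m[105:190,240:415]=1
m&=(hsv[...,1]<60)&(X[...,2]>95)&(X[...,2]<165)
Q=X[m]
for _ in range(6):
    ce=np.median(Q,0) if _==0 else Q.mean(0);w,V=np.linalg.eigh(np.cov((Q-ce).T));n=V[:,0]*np.sign(V[2,0]);Q=Q[abs((Q-ce)@n)<(8 if _<3 else 3)]
print("depth plane",len(Q),ce.round(1),n.round(3),np.degrees(np.arccos(n[2])),"yaw",np.degrees(np.arctan2(-n[1],-n[0])))
# blobs: intensity-weighted dark centroids near hand picks
def blob(u,v,r=5):
    s=g[v-r:v+r+1,u-r:u+r+1].astype(float);w=np.clip(np.median(s)-15-s,0,None);y,x=np.mgrid[v-r:v+r+1,u-r:u+r+1];return (w*x).sum()/w.sum(),(w*y).sum()/w.sum()
cor=[blob(*p) for p in((257,130),(397,127),(264,180),(390,180))];fl=[blob(368,156,3),blob(377,156,3)]
print("px",np.round(cor,1).tolist(),np.round(fl,1).tolist())
for off in (0,):
  yaw=np.radians(12.5)
  for it in range(4):
    nn=np.array([-np.cos(yaw)*.5,-np.sin(yaw)*.5,np.sqrt(3)/2]);p0=ce if it==0 else o
    for k in range(3):
        P=[ray(c,*p,p0,nn) for p in cor]; o=np.mean(P,0)
        p0=o+ (128-o[2])/nn[2]*nn   # face plane through height 128 at the centre
        o=p0
    ya=(P[0]-P[1]+P[2]-P[3]);yaw=np.arctan2(-ya[0],ya[1])
  P=[ray(c,*p,p0,nn) for p in cor];o=np.mean(P,0)
  y=np.array([-np.sin(yaw),np.cos(yaw),0]);x=np.cross(y,nn)
  print("platen o",o.round(1),"yaw",np.degrees(yaw),"cors",[[round(float((q-o)@a),1) for a in(x,y)] for q in P])
  for nm,p in zip(("s1","s2","long tip","short tip"),fl+[(277,154),(360,157)]):
    pl=p0 if nm[0]=="s" and nm[1] in"12" else p0+nn*(18 if nm[0]=="l" else 13)
    q=ray(c,*p,pl,nn)-o;print(nm,[round(float(q@a),1) for a in(x,y)])
  # depth offset
  print("depth residual",float((ce-o)@nn))
for nm,us in(("a",((230,270),(288,274))),):
  a,b=[ray(c,*blob(*p),(0,0,9),Z) for p in us]; d=a-b;d/=np.linalg.norm(d)
  print(nm,a.round(1),b.round(1),np.linalg.norm(a-b),"yaw",np.degrees(np.arctan2(-d[0],d[1])),"centre",(a-52*d).round(1),(b+38*d).round(1))
cc=(hsv[...,1]<60)&(hsv[...,2]>130);M=np.zeros_like(cc);M[240:300,210:320]=1;M&=cc
pts=np.array([ray(c,u,v,(0,0,10),Z)[:2] for v,u in np.argwhere(M)],np.float32);print(cv2.minAreaRect(pts))
b=np.zeros_like(cc);b[240:310,210:320]=1;b&=(X[...,2]>50)&(X[...,2]<60);print("block",X[b].mean(0))
E
```

```text
depth plane 9314 [642.1 -25.7 130.2] [-0.485 -0.108  0.868] 29.75851716529365 yaw 12.525584269460184
px [[256.6, 130.1], [398.1, 129.2], [263.9, 179.9], [390.0, 179.5]] [[367.7, 156.4], [376.8, 156.2]]
platen o [637.7 -26.1 128. ] yaw 12.596860703263275 cors [[33.0, 74.0], [33.2, -73.9], [-33.0, 73.9], [-33.2, -74.0]]
s1 [-0.6, -45.0]
s2 [-0.4, -55.1]
long tip [15.7, 52.8]
short tip [7.8, -35.0]
depth residual -0.2541617399622289
a [425.   81.9   9. ] [437.3  -9.    9. ] 91.65538363076772 yaw 7.703114295309395 centre [432.   30.3   9. ] [432.2  28.7   9. ]
((433.11053466796875, 28.286636352539062), (59.877498626708984, 140.17758178710938), 7.7979302406311035)
block [434.62520932  28.50482077  55.17559525]
```

```bash
python3 - <<'E'
from h import *
c=load("w2.npz");o=np.array([637.7,-26.1,128]);R=Ro.from_euler("xyz",[0,-30,12.6],degrees=True).as_matrix();print(R[:,2])
for p in((0,52,0),(0,52,18),(0,-38,0),(0,-38,13),(0,-48,0),(0,-58,0),(42,83,0),(-42,83,0),(42,-83,0),(-42,-83,0)): print(p,np.round(proj(c,o+R@np.array(p)),1))
cv2.imwrite("pics/w2c.png",cv2.resize(c["image"][105:195,240:415,::-1],None,fx=4.5,fy=4.5,interpolation=cv2.INTER_CUBIC))
E
```

```text
[-0.48795838 -0.10907162  0.8660254 ]
(0, 52, 0) [280.2 156.3]
(0, 52, 18) [279.  166.2]
(0, -38, 0) [361.3 155.9]
(0, -38, 13) [362.2 163. ]
(0, -48, 0) [370.3 155.9]
(0, -58, 0) [379.4 155.8]
(42, 83, 0) [246.6 122.3]
(-42, 83, 0) [257.2 185.9]
(42, -83, 0) [408.1 121.5]
(-42, -83, 0) [396.5 185.3]
```

View pics/w2c.png

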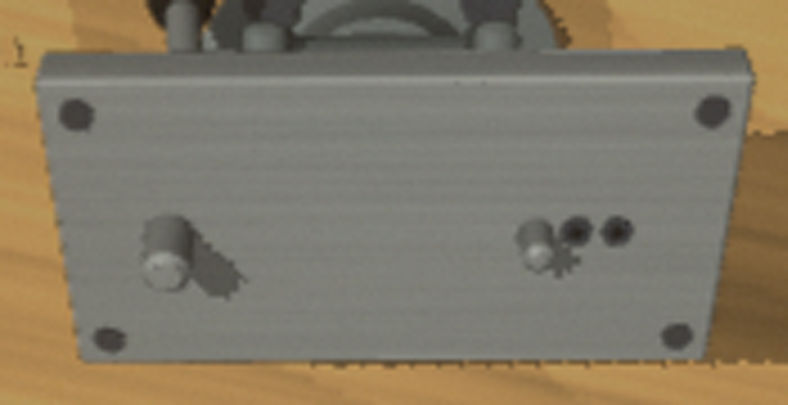

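The pins and sockets sit about 2.7 mm in +y from the middle of the face corners, so I take the platen origin as about (637.6,-23.4,128.2), yaw 12.6°. The short pin is clearly in the innermost socket. I'll pick plate a up first.

```bash
python3 - <<'E'
from h import *
from plant import get_obs
d=Ro.from_euler("xyz",[180,0,7.75],degrees=True)
delta([432.5,28.9,110],d);delta([432.5,28.9,26],d); print(get_obs()["tool_pos"])
E
```

```text
turn [0.02, 0.03, 4.58] shift [-0.1468, -0.0922, 0.291]
turn [0.02, 0.03, 4.58] shift [-0.1468, -0.0923, 0.375]
[595.78855813 -29.72011949 400.9906729 ]
```

```bash

python3 -m handwheel '[[[0,0,1],[-0.021,-0.013,0.04],1],[[0,0,2],[-0.042,-0.026,0.08],1],[[0,0,3],[-0.063,-0.039,0.12],1],[[0,0,4],[-0.084,-0.052,0.16],1],[[0,0,4.6],[-0.105,-0.066,0.2],1],[[0,0,4.6],[-0.126,-0.079,0.24],1],[[0,0,4.6],[-0.1468,-0.0922,0.28],1],[[0,0,4.6],[-0.1468,-0.0922,0.291],1],[[0,0,4.6],[-0.1468,-0.0922,0.291],1],[[0,0,4.6],[-0.1468,-0.0922,0.291],1]]'
python3 - <<'E'
from h import *
d=Ro.from_euler("xyz",[180,0,7.75],degrees=True)
delta([432.5,28.9,26],d)
E
```

```text
time: 3.0
tool_pos: [434.4, 29.2, 111.4]
tcp_rot: [3.14, -0.004, 0.135]
contact_force: [0.1, -0.7, 0.2]
grip_width: 92.0
finger_force: 0.0
turn [0.06, -0.2, 0.01] shift [-0.0022, -0.0001, 0.0854]
```

```bash

python3 -m handwheel '[[[0,0,0],[-0.001,0,0.03],1],[[0,0,0],[-0.001,0,0.06],1],[[0,0,0],[-0.001,0,0.078],1],[[0,0,0],[-0.001,0,0.085],1],[[0,0,0],[-0.001,0,0.085],1],[[0,0,0],[-0.001,0,0.085],0.3],[[0,0,0],[-0.001,0,0.085],0.3],[[0,0,0],[-0.001,0,0.085],0.3],[[0,0,0],[-0.001,0,0.085],0.3],[[0,0,0],[-0.001,0,0.085],0.3]]'
python3 -c "
from plant import *
for i in range(3): capture('wrist'); o=get_obs(); print(o['tool_pos'].round(1),o['tcp_rot'].round(4),o['grip_width'],o['finger_force'],o['contact_force'].round(1))"
```

```text
time: 4.0
tool_pos: [432.6, 29.7, 25.0]
tcp_rot: [3.141, -0.001, 0.136]
contact_force: [0.2, 0.3, 0.4]
grip_width: 56.7
finger_force: 0.0
[432.5  29.7  24.9] [ 3.1414e+00 -3.0000e-04  1.3610e-01] 52.7290949096638 0.0 [-0.5  0.  -0.2]
[432.4  29.7  24.8] [ 3.1415e+00 -2.0000e-04  1.3610e-01] 48.059309182021906 0.0 [0.9 1.3 0.4]
[432.4  29.7  24.7] [ 3.1415 -0.      0.1361] 43.95357805359783 0.0 [-0.   0.6 -1. ]
```

```bash

python3 -m handwheel '[[[0,0,0],[0,0,0],0],[[0,0,0],[0,0,0],0],[[0,0,0],[0,0,0],0],[[0,0,0],[0,0,0],0],[[0,0,0],[0,0,-0.02],0],[[0,0,0],[0,0,-0.06],0],[[0,0,0],[0,0,-0.1],0],[[0,0,0],[0,0,-0.14],0],[[0,0,0],[0,0,-0.18],0],[[0,0,0],[0,0,-0.2],0],[[0,0,0],[0,0,-0.2],0]]'
python3 - <<'E'
from plant import *
from h import *
capture("wrist");o=get_obs();print(o['tool_pos'].round(1),o['tcp_rot'].round(4),o['grip_width'],o['finger_force'])
P=Ro.from_euler("xyz",[0,-30,12.6],degrees=True);op=np.array([637.6,-23.4,128.2]);t=P*Ro.from_euler("x",np.pi)
for h in (65,25): delta(op+P.apply([0,0,24.7+h]),t)
E
```

```text
time: 5.25
tool_pos: [433.6, 29.7, 227.0]
tcp_rot: [3.14, -0.005, 0.136]
contact_force: [-0.2, -0.4, -2.7]
grip_width: 35.8
finger_force: 30.0
[432.5  29.8 224.9] [ 3.1413e+00 -1.5000e-03  1.3610e-01] 35.91485811693853 29.99954402446747
turn [1.28, 29.9, -4.69] shift [0.1513, 0.0843, 0.0193]
turn [1.28, 29.9, -4.69] shift [0.1711, 0.0826, 0.0539]
```

```bash

python3 -m handwheel '[[[0.2,4.5,-0.7],[0.012,0.007,0],0],[[0.4,9,-1.4],[0.03,0.017,0],0],[[0.6,14,-2.2],[0.055,0.03,0],0],[[0.8,19,-3],[0.08,0.045,0],0],[[1,24,-3.7],[0.105,0.058,0.005],0],[[1.2,28,-4.4],[0.13,0.072,0.01],0],[[1.28,29.9,-4.69],[0.1513,0.0843,0.0193],0],[[1.28,29.9,-4.69],[0.1513,0.0843,0.0193],0],[[1.28,29.9,-4.69],[0.1513,0.0843,0.0193],0],[[1.28,29.9,-4.69],[0.1513,0.0843,0.0193],0]]'
python3 - <<'E'
from plant import *
from h import *
for n in("scene","wrist"):
    c=capture(n);np.savez(n+"2.npz",**c)
    if n=="wrist": a=c["image"]
    else: b=cv2.resize(c["image"][200:320,260:440],None,fx=4,fy=4)
cv2.imwrite("pics/h1.png",np.hstack([cv2.resize(a,(400,300)),cv2.resize(b,(400,300))])[:,:,::-1])
o=get_obs();print(o['tool_pos'].round(1),o['tcp_rot'].round(4),o['contact_force'].round(1))
P=Ro.from_euler("xyz",[0,-30,12.6],degrees=True);op=np.array([637.6,-23.4,128.2]);t=P*Ro.from_euler("x",np.pi)
for h in (65,22,16,0): delta(op+P.apply([0,0,24.7+h]),t)
E
```

```text
time: 6.3
tool_pos: [592.6, -32.7, 204.1]
tcp_rot: [-3.14, -0.519, 0.219]
contact_force: [-0.1, -0.4, -2.3]
grip_width: 35.7
finger_force: 30.0
[593.2 -32.7 205.2] [-3.1409 -0.5214  0.2203] [-0.1  0.9 -1.9]
turn [-0.05, 0.12, 0.02] shift [0.0008, 0.0006, -0.0003]
turn [-0.05, 0.12, 0.02] shift [0.0009, 0.0006, 0.0427]
turn [-0.05, 0.12, 0.02] shift [0.0009, 0.0006, 0.0487]
turn [-0.05, 0.12, 0.02] shift [0.0009, 0.0007, 0.0647]
```

View pics/h1.png

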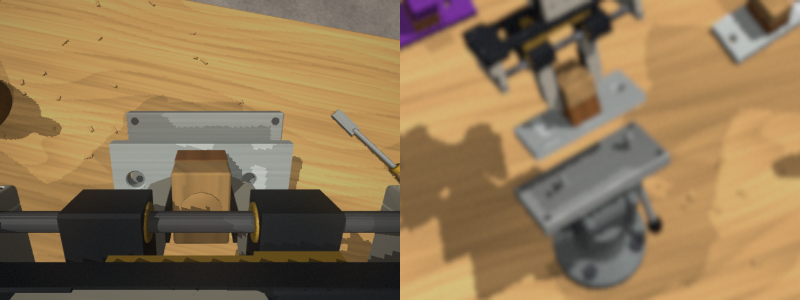

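The wrist view shows the plate held square above the face, with the long-pin hole near (137,178) in the left panel and the platen edge behind it. I lower it slowly.

```bash

python3 -m handwheel '[[[0,0,0],[0.0007,0.0004,0.015],0],[[0,0,0],[0.0007,0.0004,0.03],0],[[0,0,0],[0.0007,0.0004,0.038],0],[[0,0,0],[0.0007,0.0004,0.042],0],[[0,0,0],[0.0007,0.0004,0.044],0],[[0,0,0],[0.0007,0.0004,0.046],0],[[0,0,0],[0.0007,0.0004,0.048],0],[[0,0,0],[0.0007,0.0004,0.05],0],[[0,0,0],[0.0007,0.0004,0.05],0]]'
python3 - <<'E'
from plant import *
from h import *
P=Ro.from_euler("xyz",[0,-30,12.6],degrees=True);op=np.array([637.6,-23.4,128.2])
for i in range(3):
    c=capture("wrist");o=get_obs();print((P.inv().apply(o['tool_pos']-op)-[0,0,24.7]).round(1),P.inv().apply(o['contact_force']).round(1),o["moment"].round(2))
np.savez("w3.npz",**c)
cv2.imwrite("pics/h2.png",cv2.resize(c["image"][160:340,160:480,::-1],None,fx=2.4,fy=2.4))
E
```

```text
time: 7.3
tool_pos: [618.6, -28.1, 162.3]
tcp_rot: [-3.141, -0.522, 0.22]
contact_force: [-0.7, 0.5, -3.2]
grip_width: 35.9
finger_force: 30.0
[ 0.1 -0.4 14.6] [-2.6  0.2 -3.4] [-0.11  0.65  0.01]
[ 0.1 -0.4 14.7] [-2.   0.3 -1.4] [-0.16  0.66  0.01]
[ 0.2 -0.4 14.7] [-1.7  0.4 -2.9] [-0.17  0.64  0.04]
```

View pics/h2.png

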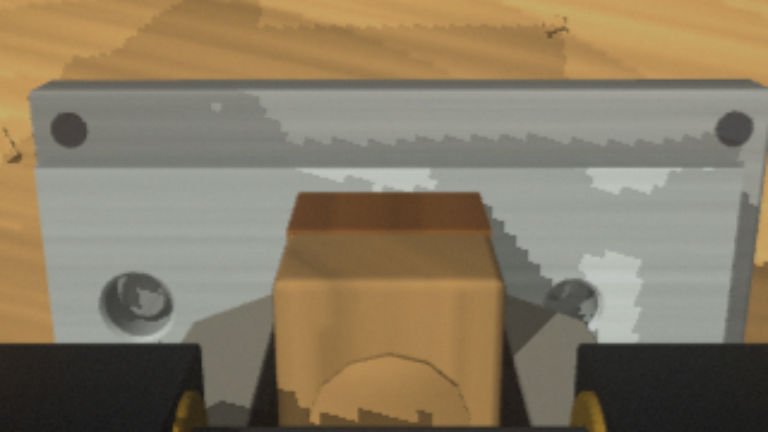

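The long pin's tip is visible inside the left hole (135,300) and the short pin shows in the right hole (572,298). There is no contact force, so I keep going down.

```bash

python3 -m handwheel '[[[0,0,0],[0,0,0.002],0],[[0,0,0],[0,0,0.003],0],[[0,0,0],[0,0,0.004],0],[[0,0,0],[0,0,0.005],0],[[0,0,0],[0,0,0.005],0]]'
cat > st.py <<'E'
from plant import *
from h import *
P=Ro.from_euler("xyz",[0,-30,12.6],degrees=True);op=np.array([637.6,-23.4,128.2])
o=get_obs();print((P.inv().apply(o['tool_pos']-op)-[0,0,24.7]).round(1),P.inv().apply(o['contact_force']).round(1),o["moment"].round(2))
E
python3 st.py
```

```text
time: 7.95
tool_pos: [621.1, -27.5, 157.8]
tcp_rot: [-3.141, -0.522, 0.22]
contact_force: [-0.7, -0.1, -2.9]
grip_width: 35.7
finger_force: 30.0
[ 0.1 -0.4  9.5] [-2.1  0.1 -2.2] [-0.22  0.9   0.06]
```

It is past 13 mm with no resistance, so plate_a fits. I go down to the face.

```bash

python3 -m handwheel '[[[0,0,0],[0,0,0.002],0],[[0,0,0],[0,0,0.004],0],[[0,0,0],[0,0,0.006],0],[[0,0,0],[0,0,0.0075],0],[[0,0,0],[0,0,0.0085],0],[[0,0,0],[0,0,0.0085],0]]'
python3 st.py
python3 -m handwheel '[[[0,0,0],[0,0,0.0005],0],[[0,0,0],[0,0,0.001],0],[[0,0,0],[0,0,0.001],0]]'
python3 st.py
```

```text
time: 8.55
tool_pos: [625.3, -26.5, 150.4]
tcp_rot: [-3.141, -0.522, 0.22]
contact_force: [-1.7, -0.6, -3.9]
grip_width: 35.9
finger_force: 30.0
[ 0.1 -0.4  0.9] [-3.5 -0.2 -2.5] [-0.17  0.99  0.13]
time: 8.85
tool_pos: [625.7, -26.4, 149.7]
tcp_rot: [-3.141, -0.522, 0.22]
contact_force: [-3.4, -0.7, -3.9]
grip_width: 36.0
finger_force: 30.0
[ 0.1 -0.4  0.1] [-4.9  0.1 -1.6] [-0.17  1.04  0.14]
```

```bash

python3 -m handwheel '[[[0,0,0],[0,0,0.0005],0],[[0,0,0],[0,0,0.001],0],[[0,0,0],[0,0,0.0015],0],[[0,0,0],[0,0,0.0015],0]]'
python3 st.py
python3 -m handwheel '[[[0,0,0],[0,0,0.0005],0],[[0,0,0],[0,0,0.001],0],[[0,0,0],[0,0,0.001],0]]'
python3 st.py
```

```text
time: 9.25
tool_pos: [625.9, -26.4, 149.4]
tcp_rot: [-3.141, -0.522, 0.22]
contact_force: [-13.1, -2.2, 6.9]
grip_width: 35.7
finger_force: 30.0
[ 0.1 -0.3 -0.3] [-8.1  0.7 12.6] [-0.22  1.61  0.21]
time: 9.55
tool_pos: [625.9, -26.4, 149.3]
tcp_rot: [-3.142, -0.523, 0.221]
contact_force: [-22.5, -4.4, 16.4]
grip_width: 35.8
finger_force: 30.0
[ 0.1 -0.3 -0.3] [-11.6   0.6  25.7] [-0.24  2.19  0.18]
```

```bash

python3 -m handwheel '[[[0,0,0],[0,0,-0.001],0],[[0,0,0],[0,0,-0.001],0.6],[[0,0,0],[0,0,-0.001],0.6],[[0,0,0],[0,0,-0.001],0.6],[[0,0,0],[0,0,-0.001],0.6],[[0,0,0],[0,0,-0.001],0.6],[[0,0,0],[0,0,-0.02],0.6],[[0,0,0],[0,0,-0.05],0.6],[[0,0,0],[0,0,-0.09],0.6],[[0,0,0],[0,0,-0.13],0.6],[[0,0,0],[0,0,-0.16],0.6],[[0,0,0],[0,0,-0.16],0.6]]'
python3 - <<'E'
from plant import *
from h import *
for n in("wrist","scene","side"):
    c=capture(n);np.savez(n+"4.npz",**c)
    X=cloud(c);P=Ro.from_euler("xyz",[0,-30,12.6],degrees=True);op=np.array([637.6,-23.4,128.2])
    L=P.inv().apply((X-op).reshape(-1,3)).reshape(480,640,3)
    ok=(c["depth"]>0)&(abs(L[...,2])<25)&(abs(L[...,0])<26)
    for s in(1,-1):
        m=ok&(L[...,1]*s>26)&(L[...,1]*s<66); 
        print(n,s,m.sum(),np.percentile(L[m][:,2],[10,50,90]).round(1) if m.sum() else "")
        if m.sum()>30:
            Q=L[m];a=np.linalg.lstsq(np.c_[Q[:,:2],np.ones(len(Q))],Q[:,2],rcond=None)[0];print("  slopes deg",np.degrees(a[:2]).round(1))
    if n=="wrist": cv2.imwrite("pics/end.png",c["image"][:,:,::-1])
E
```

```text
time: 10.75
tool_pos: [549.7, -44.5, 291.0]
tcp_rot: [3.137, -0.529, 0.222]
contact_force: [0.3, 0.0, 0.3]
grip_width: 55.3
finger_force: 0.0
wrist 1 2463 [ 8.7  9.8 10.9]
  slopes deg [-0.   1.2]
wrist -1 2456 [ 8.7  9.7 10.7]
  slopes deg [ 0.1 -0.2]
scene 1 175 [ 7.6  9.8 13.3]
  slopes deg [-2.   1.2]
scene -1 200 [ 7.2  9.6 11.8]
  slopes deg [-2.3 -0.2]
side 1 160 [ 7.9 10.1 13.1]
  slopes deg [-0.6  2.4]
side -1 43 [ 8.   9.7 11.2]
  slopes deg [-7.7  3.7]
```

View pics/end.png

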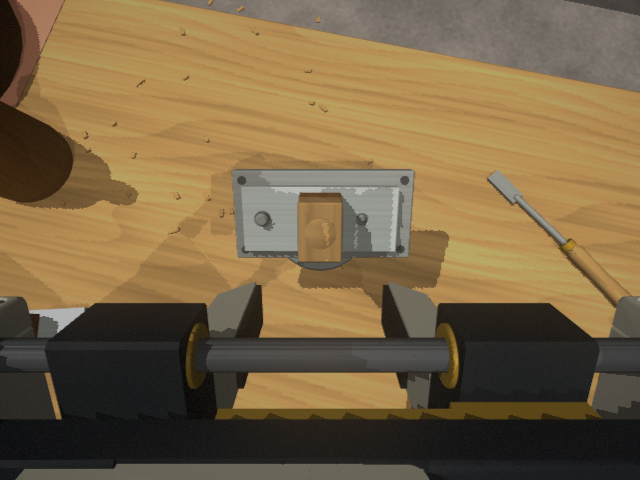

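The plate's top is about 9.8 mm off the face at both ends, so it is flush. Both pins show through its holes at (262,219) and (362,219), and the gripper is well clear.

```bash
python3 -c "
from plant import *
print(close_job())"
```

```text
the job is handed in; nothing more can be done
None
```

Plate_a is the one that fits: it went over both pins and sits flush on the sloping face. I never moved plates b and c or touched the bystanders, since plate_a fit on the first try. The job is handed in; no verdict came back.

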